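Complete a parts kit in reverse rack order

TASK

Complete the kit: move parts from the yellow bins of the rack into the empty pockets of the blue tray, one to a pocket, so that the tray holds one of each type; leave the part that the tray already has one of in the rack, and leave the one in the tray where it is. Read from left to right, the parts you add must stand in the tray in the reverse of their order in the rack (so the one furthest left in the rack is furthest right among those you add, and so on). Set each part down upright, as it stood in its bin, in the middle of its pocket; do not drop or knock it.

Things in the scene. Friction and masses are not known exactly. Their poses are not given: they have to be found in the camera images.
- rack: the picking rack: low fixed steel rack with a white top 110 x 390 mm, 40 mm high, on blue rails, carrying four yellow bins in a row. It may stand in front of or behind the tray, turned a little (up to 7 degrees). Origin: centre of its underside at the table; y along the row towards the robot's left, x away from the robot
- tray: the kit tray: fixed blue plastic tray 102 x 370 mm, 20 mm high, walls 5 mm thick, with four pockets in one row, each with a black rubber pad. Origin: centre of its underside at the table; y along the row towards the robot's left, x away from the robot. The pocket middles lie at x = 0, y = +135, +45, -45 and -135 mm; the pads' tops, on which parts stand, at z = 8 mm (rims 12 mm above them)
- bracket: a steel L-bracket standing on its foot, in the rack: foot 50 (x) x 44 (y) x 8 mm, and an upright plate 10 mm thick (x), 44 mm wide (y), reaching from the foot to 62 mm height, its middle at x = -20 mm in the bracket's frame (the edge nearer the robot). Turned up to 0.5 rad at the start. About 0.25 kg. Origin: centre of the foot's underside, z up. 
- shaft: a stepped steel stub shaft standing on its thick end, in the rack: 36 mm in diameter up to 26 mm height, then 24 mm in diameter up to 76 mm; a dark slot on its top face. About 0.35 kg. Origin: centre of its underside, z up. 
- bush: a flanged steel bush standing on its flange, in the rack: flange 56 mm in diameter and 10 mm thick, then a sleeve of 40 mm outer diameter up to 45 mm height, with a 26 mm bore open at the top. About 0.3 kg. Origin: centre of its underside, z up. 
- cover_rack: a square aluminium bearing cover lying flat: plate 60 x 60 x 14 mm with a round boss 36 mm in diameter in its middle, 32 mm high in all, four small dark screws at its corners. Origin: centre of its underside, z up. This one stands in the rack's row
- cover_tray: a square aluminium bearing cover lying flat: plate 60 x 60 x 14 mm with a round boss 36 mm in diameter in its middle, 32 mm high in all, four small dark screws at its corners. Origin: centre of its underside, z up. Identical, but this one already lies in one of the tray's pockets
- bin_bracket: one of four identical shallow yellow bins standing side by side (95 mm apart) in a straight row on the rack, 100 x 90 mm outside, walls 3 mm thick, rims 13 mm above its underside, floor 3 mm thick; fixed to the rack. Origin: centre of its underside; its y axis runs along the row towards the robot's left, x away from the robot. At the start this bin holds the bracket
- bin_shaft: one of four identical shallow yellow bins standing side by side (95 mm apart) in a straight row on the rack, 100 x 90 mm outside, walls 3 mm thick, rims 13 mm above its underside, floor 3 mm thick; fixed to the rack. Origin: centre of its underside; its y axis runs along the row towards the robot's left, x away from the robot. At the start this bin holds the shaft
- bin_bush: one of four identical shallow yellow bins standing side by side (95 mm apart) in a straight row on the rack, 100 x 90 mm outside, walls 3 mm thick, rims 13 mm above its underside, floor 3 mm thick; fixed to the rack. Origin: centre of its underside; its y axis runs along the row towards the robot's left, x away from the robot. At the start this bin holds the bush
There are look-alikes about, which are no part of the job. Leave any orange look-alike of the bush alone. What is shaped like the shaft but pink is not meant.

How it is judged:
By the outcome, as a careful person would: the job done as asked, in the order asked, and still so for the second after the job is handed in, with the robot touching nothing.
It also fails if it takes over 96 s, if anything falls off the work surface, if the arm or the gripper's body presses on something with over 40 N, if the wrist force passes 120 N, or if a joint passes its speed limit or range.

ROBOT

A 6-joint arm with a two-finger parallel gripper is mounted at the origin on the work surface. World frame = base frame: x ahead of the robot, y to its left, z up, the work surface at z = 0. Lengths are in m, angles in rad, forces in N, time in s.
With the tool pointing down it reaches from about 0.25 to 0.8 m from the base axis. Payload 8.5 kg.
Tool frame: the origin (TCP) lies midway between the tips of the shut fingers; the grasp point (between the pads) lies 19 mm behind it; z points along the fingers, x is the direction in which the jaws open and shut, and the axes are right-handed (so a half turn about z gives the same grasp; the last joint's range is limited). The gripper opens to 85 mm and grips with 20 to 120 N. Pads are 22 mm wide; open, the fingers measure 114 mm over their backs; the gripper's body (76 mm by 85 mm) begins 54 mm behind the grasp point. The pads swing forward as they close: fully open they stand 13 mm farther back than shut.
Start: joints at [-1.141, 0.238, -0.013, 1.319, 0, 1.571], TCP at [0.219, -0.477, 0.231] pointing down, gripper open.
Joint ranges: [-2.66, 2.66], [-1.03, 1.9], [-1.14, 1.46], [-1.82, 2.27], [-1.45, 1.34], [-3.14, 3.14]. Speed limits (rad/s): [2.22, 2.22, 2.79, 3.14, 3.14, 3.14].

INTERFACE

Orientations are given as a rotation vector (axis times angle).
In Python, from rig import robot, grab_frame gives the robot as it stands.
- The arm moves only by the tool carry_out, never from a script. Its argument "increments" is a list of rows, each a list of 7 numbers: the shift along the tool's x, y, z each as a share of 0.3 m, from -1 to 1, then the turn, a rotation vector about the tool's x, y, z each as a share of pi/4 rad, from -1 to 1, then the opening, from 0 (shut) to 1 (fully open). A call has 1 to 12 rows; each row is the pose to reach, as a shift and turn from the pose commanded when the call began, along the tool's axes at that moment; what a row does not reach only later rows make up. A row lasts 1/10 s, in which the tool goes at most 50 mm and 8.59 degrees, less where a joint would pass 70% of its speed; a pose out of reach is approached as far as the arm can. A call with a number of a shift or a turn outside -1 to 1 is refused whole. A call with a gripper value outside its range is refused whole. The fingers move at their own pace and stop on an object; the grip force is fixed at half the most. Time passes only in rows, so rows that repeat a pose let the fingers close. It gives the time, the measured TCP pose, the force and the opening at its end, in the units of the state.
- robot.observe(): the state, without advancing time (a new reading comes with each control period).
- grab_frame(name): name is "side" or "top" or "wrist"; returns a dict with "image" (480x640x3 uint8, blue, green, red), "z_map" (480x640 float32, m along the optical axis (not along the pixel's ray), 0 where there is no reading), "fx", "fy", "cx", "cy" (pixels), "view" (4x4, takes a point from world to camera coordinates); the wrist camera has in their place "hand_eye" (4x4, takes a point from camera to tool coordinates, whose origin is the TCP and whose axes are the tool frame's). Camera axes: x right, y up, looking along -z (the intrinsics and any distortion apply to the point x, -y, -z); pixel columns grow to the right and rows downward; lengths in m; the calibration is good to about 2 mm. A picture is of the moment at which its call begins: read the wrist's pose just before it.
- robot.job_done(): hands the job in, once; it reports no verdict.
The state is a dict: "time_s": time; "qpos": joint angles; "qd": joint speeds; "joint_torque": joint torques, N m; "position": TCP position; "orientation": TCP orientation; "ft_force": force on the tool from outside, world axes, zero at the start; "moment": the same for the moment, N m; "finger_gap": finger opening in m.
Only numpy, scipy, OpenCV 4.12 (cv2) and the standard library are available. Lean on these libraries where they do the work, as an engineer would, in place of code of your own. Each camera call takes 0.05 s, during which the arm holds its last target.

## Working session

There is one attempt and no reset: what is moved stays moved. The work goes in short steps, Python scripts to look and compute and a tool call to move; the robot and the scene stay as the last step left them, time stands still between calls to the robot, and variables do not carry over. Pictures are saved under pics/ and viewed, and the job is handed in when it is done.

Besides the shell and the picture viewer there is one more tool, called after "Call:" by a JSON object that holds its "api" and its "payload", one argument or row to a line. carry_out: Moves the arm, as the interface text tells. Its arguments: {"type":"object","properties":{"increments":{"type":"array","items":{"type":"array","items":{"type":"number"}}}},"required":["increments"]}

```bash
ls; mkdir -p pics; python3 - <<'E'
from rig import robot, grab_frame
import cv2,numpy as np
s=robot.observe()
for k,v in s.items(): print(k,np.round(v,4))
for n in ["top","side"]:
    f=grab_frame(n); cv2.imwrite(f"pics/{n}0.png",f["image"]); np.savez(f"{n}0.npz",**f)
    print(n,f.keys(),f["fx"],f["fy"],f["cx"],f["cy"]); print(np.round(f["view"],4))
f=grab_frame("wrist");print(f.keys(),np.round(f["hand_eye"],4),f["fx"])
E
```

```text
pics
time_s 0.0
qpos [-1.141   0.2388 -0.0142  1.3192 -0.      1.5708]
qd [-0.0008 -0.0023 -0.0012  0.0002  0.0019  0.0006]
joint_torque [-0.00000e+00 -5.38789e+01  3.46434e+01  1.87000e-02 -0.00000e+00
 -0.00000e+00]
position [ 0.2186 -0.4769  0.2307]
orientation [-2.6434e+00  1.6962e+00  1.9000e-03]
ft_force [ 0.8984 -0.4381 -0.1453]
moment [-0.0284  0.0451 -0.0245]
finger_gap 0.0854
top dict_keys(['image', 'z_map', 'fx', 'fy', 'cx', 'cy', 'view']) 506.3441918396594 506.3441918396594 327.0235332544849 241.00476944180994
[[ 0.0076 -0.9997  0.0234 -0.0061]
 [ 0.9954  0.0098  0.0952 -0.5164]
 [-0.0954  0.0226  0.9952 -0.6624]
 [ 0.      0.      0.      1.    ]]
side dict_keys(['image', 'z_map', 'fx', 'fy', 'cx', 'cy', 'view']) 494.3531910498558 494.3531910498558 319.773261313368 242.24175035623568
[[-0.9115 -0.4111  0.0129  0.4628]
 [ 0.2917 -0.6241  0.7249 -0.2034]
 [-0.29    0.6645  0.6888 -0.692 ]
 [ 0.      0.      0.      1.    ]]
dict_keys(['image', 'z_map', 'fx', 'fy', 'cx', 'cy', 'hand_eye']) [[ 1.000e+00  5.000e-04  1.000e-04 -3.000e-04]
 [ 5.000e-04 -9.550e-01 -2.965e-01 -7.610e-02]
 [-1.000e-04  2.965e-01 -9.550e-01 -1.431e-01]
 [ 0.000e+00  0.000e+00  0.000e+00  1.000e+00]] 354.74117090923147
```

View pics/top0.png

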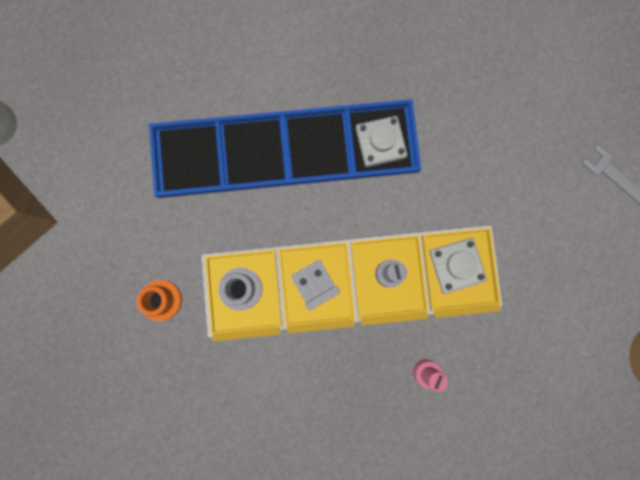

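View pics/side0.png

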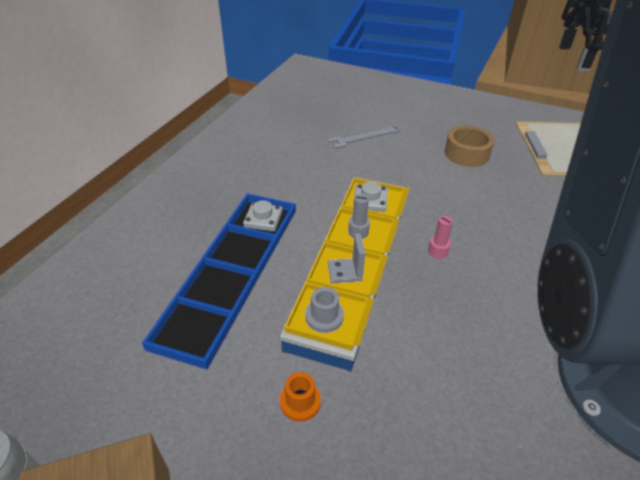

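The top view shows the rack nearer the robot. From left to right it holds the bush (240,289), bracket (315,285), shaft (392,273) and cover (460,265). The tray is behind it, with its cover in the right-hand pocket (382,140) and three empty pockets at x≈190, 253 and 317. So left to right the tray gets shaft, bracket, bush.

```bash
cat > h.py <<'E'
import numpy as np,cv2
def cloud(f):
    z=f["z_map"].astype(float); v,u=np.mgrid[0:480,0:640]
    x=(u-f["cx"])/f["fx"]*z; y=-(v-f["cy"])/f["fy"]*z
    P=np.stack([x,y,-z,np.ones_like(z)],-1)
    W=P@np.linalg.inv(f["view"]).T
    W=W[...,:3]; W[z<=0]=np.nan
    return W
E
python3 - <<'E'
import numpy as np,cv2
from h import *
for n in ["top","side"]:
    f=np.load(f"{n}0.npz"); W=cloud(f); im=f["image"].astype(int)
    b,g,r=im[...,0],im[...,1],im[...,2]
    hsv=cv2.cvtColor(f["image"],cv2.COLOR_BGR2HSV)
    X,Y,Z=W[...,0],W[...,1],W[...,2]
    roi=(X>0.25)&(X<0.85)&(np.abs(Y)<0.4)
    print(n,"table z",np.nanmedian(Z[roi&(Z<0.006)&(hsv[...,1]<40)]))
    blue=roi&(hsv[...,0]>100)&(hsv[...,0]<130)&(hsv[...,1]>120)
    t=blue&(Z>0.013)&(Z<0.026)&(X>(0.5))
    q=W[t][:,:2]; rect=cv2.minAreaRect((q*1000).astype(np.float32)); print("tray",t.sum(),rect,np.median(W[t][:,2]))
    yel=roi&(hsv[...,0]>18)&(hsv[...,0]<35)&(hsv[...,1]>150)
    t=yel&(Z>0.047)&(Z<0.06); q=W[t][:,:2]; print("bins",t.sum(),cv2.minAreaRect((q*1000).astype(np.float32)),np.percentile(W[t][:,2],[5,50,95]))
    # parts: grey above 0.05
    m=roi&(hsv[...,1]<70)&(Z>0.047)&(X<0.56)
    nl,lab,st,c=cv2.connectedComponentsWithStats(m.astype(np.uint8))
    for i in range(1,nl):
        if st[i,4]<40: continue
        q=W[lab==i]; print("comp",st[i],np.round(np.nanmean(q,0),4),"zmax",np.round(np.nanpercentile(q[:,2],98),4))
        zt=np.nanpercentile(q[:,2],98); tp=q[q[:,2]>zt-0.004]
        print("   top pts",len(tp),cv2.minAreaRect((tp[:,:2]*1000).astype(np.float32)), "circ",cv2.minEnclosingCircle((tp[:,:2]*1000).astype(np.float32)))
E
```

```text
top table z 0.0002082078194358683
tray 3928 ((647.7245483398438, 57.62361145019531), (103.46369171142578, 369.2152404785156), 6.555876731872559) 0.019314814522681634
bins 3890 ((459.0653076171875, -35.2548828125), (106.38653564453125, 373.04632568359375), 6.336810111999512) [0.04916451 0.05370084 0.05743129]
comp [ 430  239   56   54 2064] [ 0.4829 -0.1686  0.0627] zmax 0.0765
   top pts 600 ((483.0163879394531, -172.05908203125), (34.56105422973633, 34.56116485595703), 26.615896224975586) circ ((483.1474609375, -172.05514526367188), 17.80221939086914)
comp [ 291  260   49   50 1306] [0.4573 0.0147 0.0626] zmax 0.1067
   top pts 262 ((440.99468994140625, 5.067644119262695), (8.610877990722656, 42.71405029296875), 30.350360870361328) circ ((440.8817138671875, 5.001513957977295), 21.522130966186523)
comp [376 260  31  27 649] [ 0.4714 -0.0771  0.0954] zmax 0.121
   top pts 292 ((471.97161865234375, -81.49110412597656), (21.46792984008789, 21.769262313842773), 44.37602615356445) circ ((471.70709228515625, -81.81529998779297), 11.604753494262695)
comp [ 219  268   43   42 1430] [0.4511 0
[... 318 characters left out ...]
1614685058594), 6.482872486114502) 0.01821991635496034
bins 2780 ((460.23724365234375, -35.240020751953125), (108.33715057373047, 377.3115234375), 6.311805248260498) [0.04801582 0.05265321 0.05724175]
comp [ 328  182   59  100 2234] [ 0.4644 -0.0606  0.0713] zmax 0.1189
   top pts 124 ((473.13958740234375, -81.22216796875), (22.514474868774414, 24.554845809936523), 28.4129581451416) circ ((473.65667724609375, -81.32688903808594), 12.638276100158691)
comp [ 306  288   37   44 1267] [0.4491 0.117  0.0688] zmax 0.0887
   top pts 296 ((452.0737609863281, 111.21440887451172), (38.84989547729492, 38.15816116333008), 58.190147399902344) circ ((450.357421875, 110.63919067382812), 20.967069625854492)
```

```bash
cat >> h.py <<'E'
from scipy.spatial.transform import Rotation as R
def goal(yaw):
    c,s=np.cos(yaw),np.sin(yaw)
    return R.from_matrix(np.array([[c,s,0],[s,-c,0],[0,0,-1.]]))
def step(pos,yaw):
    from rig import robot
    s=robot.observe(); p=np.array(s["position"]); Rc=R.from_rotvec(s["orientation"])
    d=Rc.inv().apply(np.array(pos)-p)/0.3; w=(Rc.inv()*goal(yaw)).as_rotvec()/(np.pi/4)
    x=Rc.as_matrix()[:,0]
    print("t",round(s["time_s"],2),"p",np.round(p,4),"yaw",round(np.arctan2(x[1],x[0]),4),"gap",round(s["finger_gap"],4),"F",np.round(s["ft_force"],1))
    print("full step",np.round(d,3),np.round(w,3),"rows>=",np.ceil(np.linalg.norm(d)*.3/.05),np.ceil(np.degrees(np.linalg.norm(w)*np.pi/4)/8.59))
E
python3 -c "
from h import *
step([.4722,-.0815,.231],.1137)
step([.36,-.25,.231],-.5)"
```

```text
t 0.15 p [ 0.2186 -0.477   0.2308] yaw -1.141 gap 0.0853 F [-0.  -1.1 -0.5]
full step [-0.846 -1.318  0.   ] [-1.000e-03  1.000e-03 -1.597e+00] rows>= 10.0 9.0
t 0.15 p [ 0.2186 -0.477   0.2308] yaw -1.141 gap 0.0853 F [-0.  -1.1 -0.5]
full step [-0.491 -0.744 -0.   ] [-0.     0.001 -0.816] rows>= 6.0 5.0
```

Call:
{"api": "carry_out", "payload": {
  "increments": [
    [-0.03,-0.05,0,0,0,-0.05,1],
    [-0.1,-0.15,0,0,0,-0.15,1],
    [-0.17,-0.25,0,0,0,-0.27,1],
    [-0.24,-0.35,0,0,0,-0.39,1],
    [-0.3,-0.45,0,0,0,-0.5,1],
    [-0.36,-0.55,0,0,0,-0.6,1],
    [-0.42,-0.64,0,0,0,-0.7,1],
    [-0.46,-0.7,0,0,0,-0.77,1],
    [-0.49,-0.744,0,0,0,-0.816,1],
    [-0.49,-0.744,0,0,0,-0.816,1]
  ]
}}

```text
time_s: 1.15
position: [0.361, -0.2484, 0.2313]
orientation: [-3.045, 0.77, 0.0]
ft_force: [-0.8, 0.4, 0.6]
finger_gap: 0.0853
```

```bash
python3 -c "
from h import *
step([.4722,-.0815,.231],.1137)"
```

```text
t 1.15 p [ 0.361  -0.2484  0.2313] yaw -0.4953 gap 0.0853 F [-0.8  0.4  0.6]
full step [ 0.062 -0.666  0.001] [-0.001  0.    -0.775] rows>= 5.0 5.0
```

Call:
{"api": "carry_out", "payload": {
  "increments": [
    [0.01,-0.06,0,0,0,-0.07,1],
    [0.02,-0.16,0,0,0,-0.18,1],
    [0.03,-0.26,0,0,0,-0.3,1],
    [0.04,-0.36,0,0,0,-0.42,1],
    [0.045,-0.46,0,0,0,-0.54,1],
    [0.05,-0.55,0,0,0,-0.65,1],
    [0.06,-0.62,0,0,0,-0.73,1],
    [0.062,-0.666,0,0,0,-0.775,1],
    [0.062,-0.666,0,0,0,-0.775,1],
    [0.062,-0.666,0,0,0,-0.775,1]
  ]
}}

```text
time_s: 2.15
position: [0.472, -0.0845, 0.2312]
orientation: [3.137, 0.169, -0.001]
ft_force: [-0.1, 0.4, -0.1]
finger_gap: 0.0854
```

```bash
cat >> h.py <<'E'
def wcloud(tag):
    from rig import robot,grab_frame
    s=robot.observe(); f=grab_frame("wrist")
    T=np.eye(4); T[:3,:3]=R.from_rotvec(s["orientation"]).as_matrix(); T[:3,3]=s["position"]
    f=dict(f); f["view"]=np.linalg.inv(T@f["hand_eye"]); np.savez(tag+".npz",**f)
    cv2.imwrite(f"pics/{tag}.png",f["image"]); return f,cloud(f)
def tops(f,W,zmin,box,dz=.004):
    sat=cv2.cvtColor(f["image"],cv2.COLOR_BGR2HSV)[...,1]
    X,Y,Z=np.moveaxis(W,-1,0)
    m=(sat<70)&(Z>zmin)&(X>box[0])&(X<box[1])&(Y>box[2])&(Y<box[3])
    nl,lab,st,c=cv2.connectedComponentsWithStats(m.astype(np.uint8))
    for i in range(1,nl):
        if st[i,4]<40: continue
        q=W[lab==i]; zt=np.nanpercentile(q[:,2],98); tp=(q[q[:,2]>zt-dz][:,:2]*1000).astype(np.float32)
        print("comp",st[i],"zmax",round(zt,4),len(tp),cv2.minAreaRect(tp),cv2.minEnclosingCircle(tp))
E
python3 -c "
from h import *
step([.4722,-.0815,.085],.1137)
f,W=wcloud('w1'); tops(f,W,.05,(.38,.56,-.25,.2))"
```

```text
t 2.15 p [ 0.472  -0.0845  0.2312] yaw 0.1076 gap 0.0854 F [-0.1  0.4 -0.1]
full step [ 0.002 -0.01   0.487] [ 0.     0.001 -0.008] rows>= 3.0 1.0
comp [292   0  47  11 341] zmax 0.055 326 ((454.1883544921875, 86.8493423461914), (34.38341522216797, 6.6828413009643555), 5.980982780456543) ((453.872314453125, 89.86595153808594), 17.194570541381836)
comp [ 267   64   81   75 3476] zmax 0.1065 873 ((441.6934509277344, 6.251605987548828), (9.528511047363281, 43.345062255859375), 30.391944885253906) ((442.02789306640625, 6.48281192779541), 21.85930633544922)
comp [ 297  196   39   53 1583] zmax 0.1207 705 ((472.6233825683594, -80.34529113769531), (22.108051300048828, 22.382423400878906), 86.52992248535156) ((472.85235595703125, -80.19329833984375), 11.472023010253906)
comp [ 283  272   68   63 3246] zmax 0.0765 1008 ((484.37872314453125, -170.29934692382812), (34.94563293457031, 34.48750305175781), 5.948239803314209) ((484.2062683105469, -170.86538696289062), 17.95298957824707)
comp [    0   307   640   173 55890] zmax 0.3266 3812 ((471.3133239746094, -67.24267578125), (122.74388885498047, 8.87707805633545), 6.148229598999023) ((471.7886962890625, -71.65567779541016), 61.372039794921875)
```

View pics/w1.png

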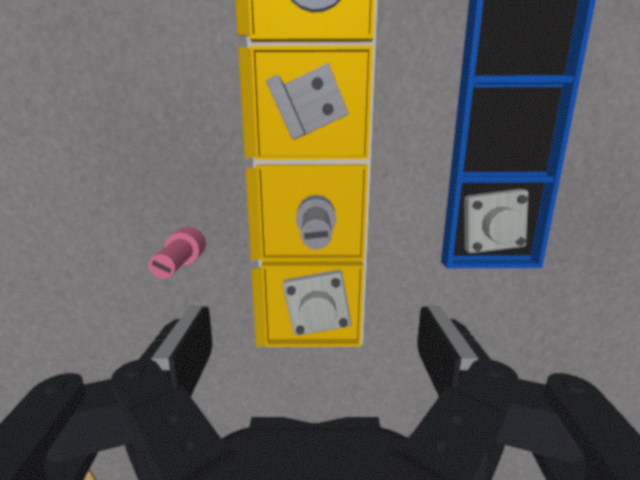

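The wrist view shows the shaft at (317,225), bracket at (305,100) and rack cover at (317,300), with clear space around each. All three cameras agree on the positions to about 1–1.5 mm. Next I descend onto the shaft.

Call:
{"api": "carry_out", "payload": {
  "increments": [
    [0.002,-0.01,0.03,0,0,0,1],
    [0.002,-0.012,0.1,0,0,0,1],
    [0.002,-0.012,0.2,0,0,0,1],
    [0.002,-0.012,0.3,0,0,0,1],
    [0.002,-0.012,0.4,0,0,0,1],
    [0.002,-0.012,0.47,0,0,0,1],
    [0.002,-0.012,0.503,0,0,0,1],
    [0.002,-0.012,0.503,0,0,0,1],
    [0.002,-0.012,0.503,0,0,0,1]
  ]
}}

```text
time_s: 3.1
position: [0.473, -0.0808, 0.081]
orientation: [3.137, 0.17, 0.001]
ft_force: [0.7, 0.2, -0.0]
finger_gap: 0.0854
```

```bash
python3 -c "
from h import *
step([.4724,-.081,.080],.1137)"
```

```text
t 3.1 p [ 0.473  -0.0808  0.081 ] yaw 0.108 gap 0.0854 F [ 0.7  0.2 -0. ]
full step [-0.002  0.001  0.003] [ 0.    -0.001 -0.007] rows>= 1.0 1.0
```

Closing the fingers.

Call:
{"api": "carry_out", "payload": {
  "increments": [
    [0,0,0.003,0,0,0,0.5],
    [0,0,0.003,0,0,0,0.3],
    [0,0,0.003,0,0,0,0.2],
    [0,0,0.003,0,0,0,0.1],
    [0,0,0.003,0,0,0,0],
    [0,0,0.003,0,0,0,0],
    [0,0,0.003,0,0,0,0],
    [0,0,0.003,0,0,0,0],
    [0,0,0.003,0,0,0,0],
    [0,0,0.003,0,0,0,0]
  ]
}}

```text
time_s: 4.1
position: [0.4729, -0.0805, 0.0799]
orientation: [3.137, 0.171, 0.001]
ft_force: [-1.3, 0.5, 6.6]
finger_gap: 0.0229
```

```bash
python3 -c "
from h import *
step([.4724,-.081,.180],.1137)"
```

```text
t 4.1 p [ 0.4729 -0.0805  0.0799] yaw 0.1086 gap 0.0229 F [-1.3  0.5  6.6]
full step [-0.002  0.001 -0.334] [ 0.    -0.001 -0.006] rows>= 3.0 1.0
```

Call:
{"api": "carry_out", "payload": {
  "increments": [
    [0,0,-0.01,0,0,0,0],
    [0,0,-0.04,0,0,0,0],
    [0,0,-0.1,0,0,0,0],
    [0,0,-0.17,0,0,0,0],
    [0,0,-0.24,0,0,0,0],
    [0,0,-0.3,0,0,0,0],
    [0,0,-0.334,0,0,0,0],
    [0,0,-0.334,0,0,0,0]
  ]
}}

```text
time_s: 4.9
position: [0.4734, -0.0806, 0.181]
orientation: [3.137, 0.17, 0.003]
ft_force: [0.8, -0.3, -2.2]
finger_gap: 0.0225
```

```bash
python3 -c "
from h import *
step([.6332,.1914,.180],.1137)
f,W=wcloud('w2')
X,Y,Z=np.moveaxis(W,-1,0)
hsv=cv2.cvtColor(f['image'],cv2.COLOR_BGR2HSV)
m=(hsv[...,0]>100)&(hsv[...,0]<130)&(hsv[...,1]>120)&(Z>.013)&(Z<.026)&(X>.57)
print(cv2.minAreaRect((W[m][:,:2]*1000).astype(np.float32)),np.median(Z[m]))
tops(f,W,.1,(.38,.56,-.2,.2))"
```

```text
t 4.9 p [ 0.4734 -0.0806  0.181 ] yaw 0.1085 gap 0.0225 F [ 0.8 -0.3 -2.2]
full step [ 0.628 -0.844  0.004] [ 0.001 -0.003 -0.007] rows>= 7.0 1.0
((656.4898681640625, -7.2286224365234375), (104.1163558959961, 238.2144012451172), 6.391523361206055) 0.019416573676749482
comp [ 252   68   47   79 1342] zmax 0.1069 1325 ((441.5898742675781, 6.272493362426758), (9.713251113891602, 43.17068099975586), 30.31496810913086) ((441.572265625, 6.2077226638793945), 21.726612091064453)
comp [    0   250   640   230 65376] zmax 0.2765 3218 ((472.4967346191406, -63.375160217285156), (122.34281921386719, 8.925870895385742), 5.993855953216553) ((472.94183349609375, -67.61492919921875), 61.17151641845703)
```

View pics/w2.png

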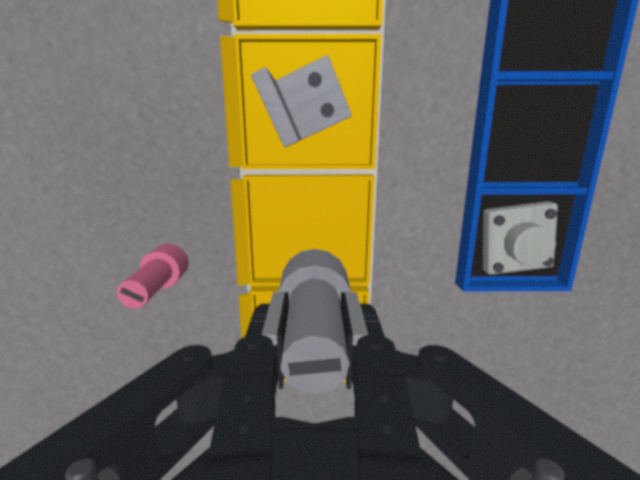

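The shaft is held upright between the pads at (315,300). The tray as seen from the wrist agrees with the earlier fit. Carrying it to the leftmost pocket.

Call:
{"api": "carry_out", "payload": {
  "increments": [
    [0.015,-0.02,0,0,0,0,0],
    [0.06,-0.08,0,0,0,0,0],
    [0.13,-0.17,0,0,0,0,0],
    [0.21,-0.28,0,0,0,0,0],
    [0.29,-0.39,0,0,0,0,0],
    [0.37,-0.5,0,0,0,0,0],
    [0.45,-0.61,0,0,0,0,0],
    [0.53,-0.71,0,0,0,0,0],
    [0.59,-0.79,0,0,0,0,0],
    [0.62,-0.835,0,0,0,0,0],
    [0.63,-0.845,0,0,0,0,0],
    [0.63,-0.845,0,0,0,0,0]
  ]
}}

```text
time_s: 6.15
position: [0.6327, 0.1925, 0.1782]
orientation: [3.136, 0.172, -0.003]
ft_force: [0.8, -0.2, -2.7]
finger_gap: 0.0226
```

```bash
python3 -c "
from h import *
step([.6336,.1920,.060],.1131)"
```

```text
t 6.15 p [0.6327 0.1925 0.1782] yaw 0.1095 gap 0.0226 F [ 0.8 -0.2 -2.7]
full step [0.004 0.002 0.394] [ 0.     0.003 -0.005] rows>= 3.0 1.0
```

Call:
{"api": "carry_out", "payload": {
  "increments": [
    [0.004,0.002,0.02,0,0,0,0],
    [0.004,0.002,0.08,0,0,0,0],
    [0.004,0.002,0.16,0,0,0,0],
    [0.004,0.002,0.24,0,0,0,0],
    [0.004,0.002,0.31,0,0,0,0],
    [0.004,0.002,0.37,0,0,0,0],
    [0.004,0.002,0.394,0,0,0,0],
    [0.004,0.002,0.394,0,0,0,0],
    [0.004,0.002,0.394,0,0,0,0]
  ]
}}

```text
time_s: 7.05
position: [0.6347, 0.1912, 0.0623]
orientation: [-3.137, -0.17, -0.001]
ft_force: [0.9, 0.4, -2.3]
finger_gap: 0.0225
```

```bash
python3 -c "
from h import *
step([.6336,.1920,.0455],.1131)
from rig import grab_frame
for n in ['top','side']:
    f=dict(grab_frame(n)); cv2.imwrite('pics/%s1.png'%n,f['image'])
f,W=wcloud('w3')"
```

```text
t 7.05 p [0.6347 0.1912 0.0623] yaw 0.108 gap 0.0225 F [ 0.9  0.4 -2.3]
full step [-0.003 -0.003  0.056] [-0.    -0.001 -0.006] rows>= 1.0 1.0
```

View pics/side1.png

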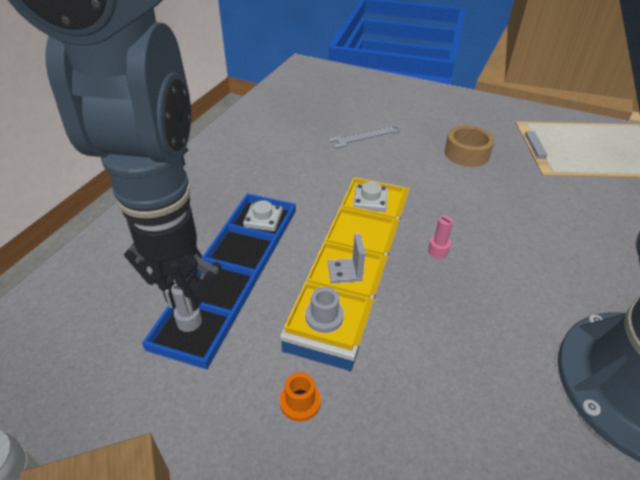

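View pics/w3.png

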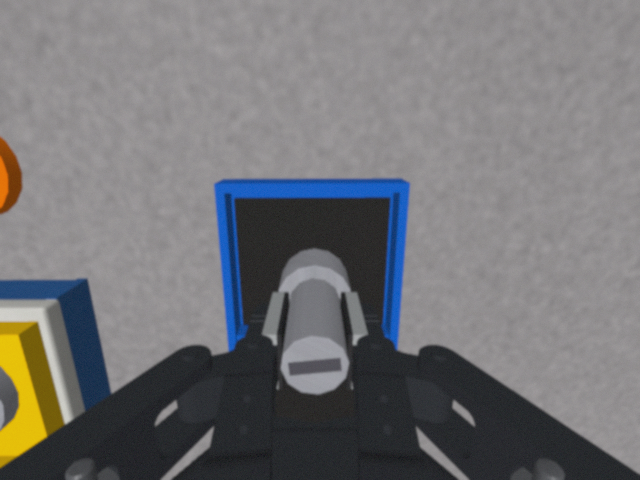

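The side view has the shaft at (187,320), over the leftmost pocket. In the wrist view it is centred between the walls at (315,300). Lowering slowly.

Call:
{"api": "carry_out", "payload": {
  "increments": [
    [-0.003,-0.003,0.01,0,0,0,0],
    [-0.003,-0.003,0.022,0,0,0,0],
    [-0.003,-0.003,0.034,0,0,0,0],
    [-0.003,-0.003,0.044,0,0,0,0],
    [-0.003,-0.003,0.05,0,0,0,0],
    [-0.003,-0.003,0.052,0,0,0,0],
    [-0.003,-0.003,0.052,0,0,0,0],
    [-0.003,-0.003,0.052,0,0,0,0]
  ]
}}

```text
time_s: 8.0
position: [0.6335, 0.1924, 0.046]
orientation: [-3.137, -0.17, -0.0]
ft_force: [0.5, -0.1, -2.9]
finger_gap: 0.0229
```

```bash
python3 -c "
from h import *
step([.6336,.1920,.0445],.1131)"
```

```text
t 8.0 p [0.6335 0.1924 0.046 ] yaw 0.1086 gap 0.0229 F [ 0.5 -0.1 -2.9]
full step [0.    0.001 0.005] [-0.    -0.    -0.006] rows>= 1.0 1.0
```

Call:
{"api": "carry_out", "payload": {
  "increments": [
    [0,0,0.002,0,0,0,0],
    [0,0,0.004,0,0,0,0],
    [0,0,0.004,0,0,0,0],
    [0,0,0.004,0,0,0,0]
  ]
}}

```text
time_s: 8.4
position: [0.6335, 0.1924, 0.045]
orientation: [-3.137, -0.171, -0.001]
ft_force: [0.1, -0.5, 0.2]
finger_gap: 0.0228
```

Call:
{"api": "carry_out", "payload": {
  "increments": [
    [0,0,0.001,0,0,0,0],
    [0,0,0.002,0,0,0,0],
    [0,0,0.002,0,0,0,0],
    [0,0,0.002,0,0,0,0]
  ]
}}

```text
time_s: 8.8
position: [0.6336, 0.1924, 0.045]
orientation: [-3.137, -0.171, -0.001]
ft_force: [-2.9, -0.7, 6.0]
finger_gap: 0.0224
```

Contact with the pad shows at 6 N. Releasing and retreating.

Call:
{"api": "carry_out", "payload": {
  "increments": [
    [0,0,0,0,0,0,0.35],
    [0,0,0,0,0,0,0.45],
    [0,0,0,0,0,0,0.6],
    [0,0,0,0,0,0,0.6],
    [0,0,0,0,0,0,0.6],
    [0,0,-0.03,0,0,0,0.6],
    [0,0,-0.1,0,0,0,0.6],
    [0,0,-0.2,0,0,0,0.6],
    [0,0,-0.3,0,0,0,0.6],
    [0,0,-0.4,0,0,0,0.6],
    [0,0,-0.45,0,0,0,0.6],
    [0,0,-0.45,0,0,0,0.6]
  ]
}}

```text
time_s: 10.0
position: [0.6347, 0.1927, 0.1825]
orientation: [-3.136, -0.17, -0.008]
ft_force: [0.6, -0.3, -0.1]
finger_gap: 0.0513
```

```bash
python3 -c "
from h import *
f,W=wcloud('w4')
tops(f,W,.05,(.56,.75,.1,.3))
step([.4413,.0058,.18],.53)"
```

```text
comp [ 296  219   33   42 1111] zmax 0.0859 820 ((633.7664184570312, 192.24745178222656), (23.076244354248047, 22.983057022094727), 25.756528854370117) ((633.7611694335938, 192.26644897460938), 11.813661575317383)
comp [    0   296   640   184 56774] zmax 0.2783 3040 ((636.2074584960938, 210.1915740966797), (117.09369659423828, 8.171842575073242), 5.634527206420898) ((636.597900390625, 206.23422241210938), 58.54705047607422)
t 10.05 p [0.634  0.1925 0.1805] yaw 0.1086 gap 0.0509 F [ 0.1 -0.6 -0.6]
full step [-0.706  0.549 -0.   ] [-0.    -0.003 -0.537] rows>= 6.0 3.0
```

View pics/w4.png

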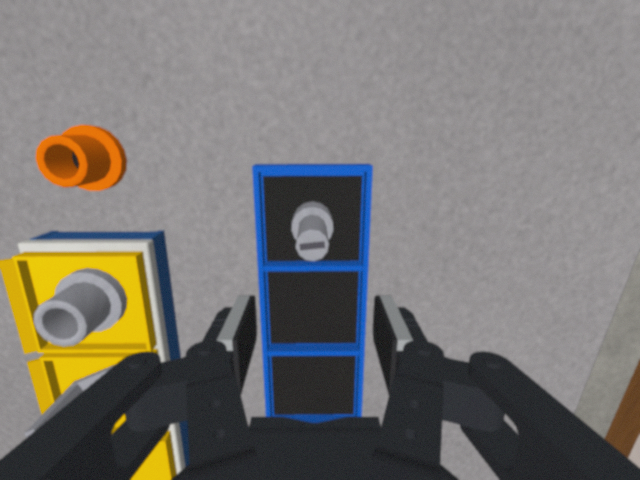

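The shaft stands upright in the left pocket, centred at (0.6338, 0.1922) against the pocket middle (0.6336, 0.1918). Moving to the bracket.

Call:
{"api": "carry_out", "payload": {
  "increments": [
    [-0.02,0.015,0,0,0,-0.02,0.6],
    [-0.08,0.06,0,0,0,-0.06,0.6],
    [-0.16,0.125,0,0,0,-0.12,0.6],
    [-0.25,0.195,0,0,0,-0.19,0.6],
    [-0.34,0.265,0,0,0,-0.26,0.6],
    [-0.43,0.335,0,0,0,-0.33,0.6],
    [-0.52,0.405,0,0,0,-0.4,0.6],
    [-0.6,0.47,0,0,0,-0.46,0.6],
    [-0.67,0.52,0,0,0,-0.51,0.6],
    [-0.7,0.545,0,0,0,-0.537,0.6],
    [-0.706,0.549,0,0,0,-0.537,0.6],
    [-0.706,0.549,0,0,0,-0.537,0.6]
  ]
}}

```text
time_s: 11.25
position: [0.4401, 0.0055, 0.1786]
orientation: [-3.032, -0.822, 0.001]
ft_force: [-0.3, 0.4, -0.1]
finger_gap: 0.0511
```

```bash
python3 -c "
from h import *
step([.4413,.0058,.066],.5297)
f,W=wcloud('w5')
tops(f,W,.09,(.38,.56,-.06,.06))"
```

```text
t 11.25 p [0.4401 0.0055 0.1786] yaw 0.5293 gap 0.0511 F [-0.3  0.4 -0.1]
full step [0.004 0.001 0.375] [-0.001  0.001 -0.001] rows>= 3.0 1.0
comp [ 309  218   16   69 1023] zmax 0.1068 959 ((441.35626220703125, 6.730083465576172), (9.778586387634277, 43.09801483154297), 30.055727005004883) ((440.93353271484375, 6.556638717651367), 21.72408676147461)
comp [    0   296   640   184 55511] zmax 0.2744 2936 ((433.0805969238281, 21.60907745361328), (117.49588012695312, 8.303316116333008), 30.01203727722168) ((434.9905090332031, 18.30265235900879), 58.74824905395508)
```

View pics/w5.png

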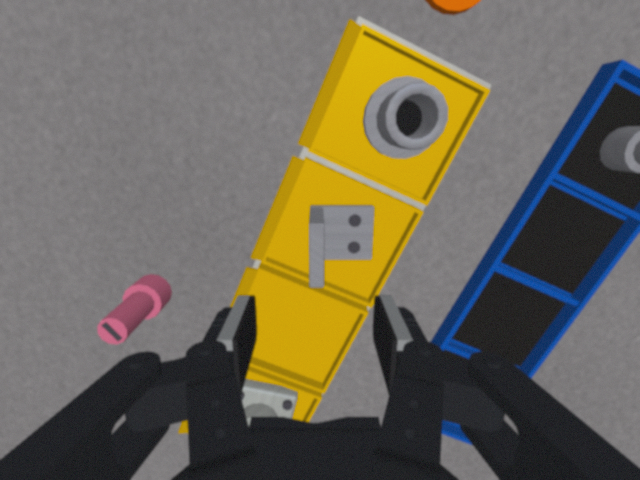

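The bracket's plate at (318,248) is square to the jaws and between them. Descending onto it.

Call:
{"api": "carry_out", "payload": {
  "increments": [
    [0.004,0,0.02,0,0,0,0.6],
    [0.004,0,0.08,0,0,0,0.6],
    [0.004,0,0.16,0,0,0,0.6],
    [0.004,0,0.24,0,0,0,0.6],
    [0.004,0,0.31,0,0,0,0.6],
    [0.004,0,0.36,0,0,0,0.6],
    [0.004,0,0.377,0,0,0,0.6],
    [0.004,0,0.377,0,0,0,0.6],
    [0.004,0,0.377,0,0,0,0.6]
  ]
}}

```text
time_s: 12.2
position: [0.4422, 0.0065, 0.0663]
orientation: [-3.032, -0.824, -0.001]
ft_force: [0.4, 0.2, 0.1]
finger_gap: 0.0511
```

```bash
python3 -c "
from h import *
step([.4413,.0060,.066],.5297)"
```

```text
t 12.2 p [0.4422 0.0065 0.0663] yaw 0.5307 gap 0.0511 F [0.4 0.2 0.1]
full step [-0.003 -0.     0.001] [ 0.    -0.     0.001] rows>= 1.0 1.0
```

Call:
{"api": "carry_out", "payload": {
  "increments": [
    [-0.002,0,0,0,0,0,0.4],
    [-0.002,0,0,0,0,0,0.3],
    [-0.002,0,0,0,0,0,0.22],
    [-0.002,0,0,0,0,0,0.15],
    [-0.002,0,0,0,0,0,0.1],
    [-0.002,0,0,0,0,0,0],
    [-0.002,0,0,0,0,0,0],
    [-0.002,0,0,0,0,0,0],
    [-0.002,0,0,0,0,0,0],
    [-0.002,0,0,0,0,0,0]
  ]
}}

```text
time_s: 13.2
position: [0.4414, 0.0059, 0.0663]
orientation: [3.032, 0.823, 0.001]
ft_force: [-0.3, -0.7, 5.9]
finger_gap: 0.0092
```

```bash
python3 -c "
from h import *
step([.4413,.0060,.166],.5297)"
```

```text
t 13.2 p [0.4414 0.0059 0.0663] yaw 0.5302 gap 0.0092 F [-0.3 -0.7  5.9]
full step [ 0.    -0.    -0.332] [ 0.    -0.     0.001] rows>= 2.0 1.0
```

Call:
{"api": "carry_out", "payload": {
  "increments": [
    [0,0,-0.01,0,0,0,0],
    [0,0,-0.04,0,0,0,0],
    [0,0,-0.1,0,0,0,0],
    [0,0,-0.17,0,0,0,0],
    [0,0,-0.24,0,0,0,0],
    [0,0,-0.3,0,0,0,0],
    [0,0,-0.334,0,0,0,0],
    [0,0,-0.334,0,0,0,0]
  ]
}}

```text
time_s: 14.0
position: [0.4419, 0.0059, 0.1674]
orientation: [3.031, 0.823, 0.003]
ft_force: [0.2, -0.7, -3.0]
finger_gap: 0.0093
```

```bash
python3 -c "
from h import *
step([.6264,.0923,.166],.5297)
f,W=wcloud('w6')"
```

```text
t 14.0 p [0.4419 0.0059 0.1674] yaw 0.5303 gap 0.0093 F [ 0.2 -0.7 -3. ]
full step [0.676 0.063 0.006] [ 0.001 -0.002  0.001] rows>= 5.0 1.0
```

View pics/w6.png

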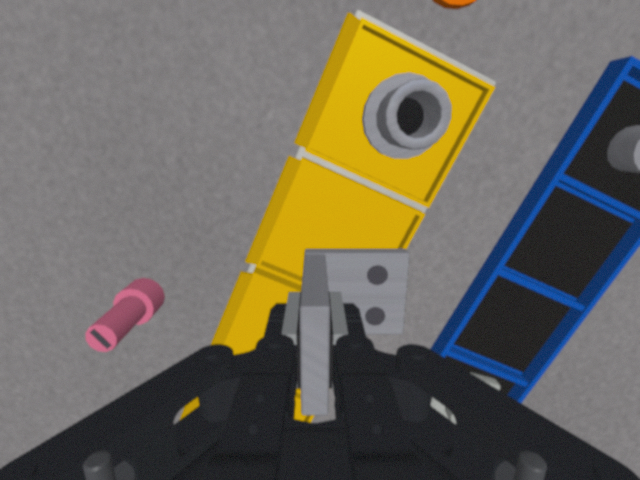

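The plate is gripped at (315,320) and level, with the foot extending towards +x. Carrying it to the second pocket.

Call:
{"api": "carry_out", "payload": {
  "increments": [
    [0.015,0,0,0,0,0,0],
    [0.06,0.005,0,0,0,0,0],
    [0.13,0.01,0,0,0,0,0],
    [0.22,0.02,0,0,0,0,0],
    [0.31,0.03,0,0,0,0,0],
    [0.4,0.037,0,0,0,0,0],
    [0.49,0.045,0,0,0,0,0],
    [0.57,0.053,0,0,0,0,0],
    [0.63,0.06,0,0,0,0,0],
    [0.665,0.063,0,0,0,0,0],
    [0.676,0.063,0,0,0,0,0],
    [0.676,0.063,0,0,0,0,0]
  ]
}}

```text
time_s: 15.25
position: [0.6256, 0.0924, 0.1655]
orientation: [-3.032, -0.824, 0.002]
ft_force: [-0.7, -0.3, -2.7]
finger_gap: 0.0096
```

```bash
python3 -c "
from h import *
step([.6264,.0923,.045],.5297)"
```

```text
t 15.25 p [0.6256 0.0924 0.1655] yaw 0.5305 gap 0.0096 F [-0.7 -0.3 -2.7]
full step [0.003 0.002 0.402] [-0.001  0.001  0.001] rows>= 3.0 1.0
```

Call:
{"api": "carry_out", "payload": {
  "increments": [
    [0.002,0.001,0.02,0,0,0,0],
    [0.002,0.001,0.08,0,0,0,0],
    [0.002,0.001,0.16,0,0,0,0],
    [0.002,0.001,0.24,0,0,0,0],
    [0.002,0.001,0.32,0,0,0,0],
    [0.002,0.001,0.38,0,0,0,0],
    [0.002,0.001,0.402,0,0,0,0],
    [0.002,0.001,0.402,0,0,0,0],
    [0.002,0.001,0.402,0,0,0,0]
  ]
}}

```text
time_s: 16.15
position: [0.6268, 0.0922, 0.0466]
orientation: [3.032, 0.823, 0.002]
ft_force: [-0.2, 0.2, -3.1]
finger_gap: 0.0095
```

```bash
python3 -c "
from h import *
step([.6264,.0923,.0330],.5297)
f,W=wcloud('w7')"
```

```text
t 16.15 p [0.6268 0.0922 0.0466] yaw 0.5301 gap 0.0095 F [-0.2  0.2 -3.1]
full step [-0.001 -0.001  0.045] [ 0.001 -0.001  0.001] rows>= 1.0 1.0
```

View pics/w7.png

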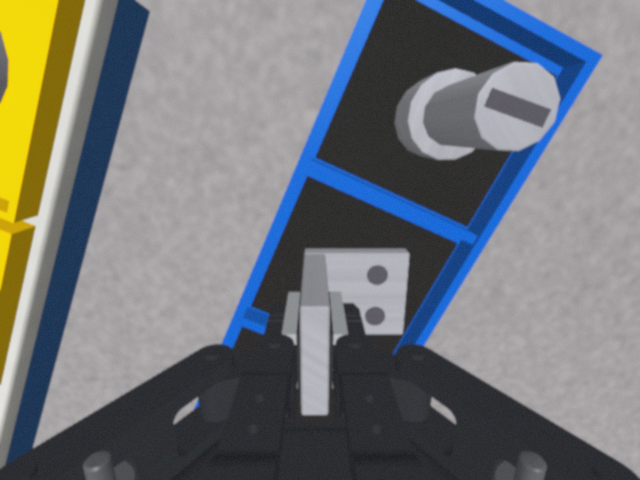

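The foot, around (365,295), is inside the second pocket's walls and the shaft is untouched. Lowering slowly.

Call:
{"api": "carry_out", "payload": {
  "increments": [
    [0,0,0.012,0,0,0,0],
    [0,0,0.024,0,0,0,0],
    [0,0,0.034,0,0,0,0],
    [0,0,0.042,0,0,0,0],
    [0,0,0.046,0,0,0,0],
    [0,0,0.046,0,0,0,0],
    [0,0,0.046,0,0,0,0]
  ]
}}

```text
time_s: 16.9
position: [0.6264, 0.0923, 0.0318]
orientation: [-3.032, -0.823, -0.0]
ft_force: [-0.3, -0.3, -2.9]
finger_gap: 0.0094
```

```bash
python3 -c "
from h import *
step([.6264,.0923,.0312],.5297)"
```

```text
t 16.9 p [0.6264 0.0923 0.0318] yaw 0.5303 gap 0.0094 F [-0.3 -0.3 -2.9]
full step [-0.    -0.     0.002] [-0.    -0.     0.001] rows>= 1.0 1.0
```

Call:
{"api": "carry_out", "payload": {
  "increments": [
    [0,0,0.001,0,0,0,0],
    [0,0,0.002,0,0,0,0],
    [0,0,0.002,0,0,0,0],
    [0,0,0.002,0,0,0,0]
  ]
}}

```text
time_s: 17.3
position: [0.6265, 0.0923, 0.0314]
orientation: [-3.032, -0.823, -0.0]
ft_force: [-1.1, -0.1, -0.4]
finger_gap: 0.0094
```

Call:
{"api": "carry_out", "payload": {
  "increments": [
    [0,0,0.001,0,0,0,0],
    [0,0,0.002,0,0,0,0],
    [0,0,0.002,0,0,0,0],
    [0,0,0.002,0,0,0,0]
  ]
}}

```text
time_s: 17.7
position: [0.6265, 0.0923, 0.0314]
orientation: [-3.032, -0.823, -0.001]
ft_force: [-2.1, -0.6, 6.5]
finger_gap: 0.0093
```

Contact again. Releasing, with a modest opening so the fingers stay clear of the tray.

Call:
{"api": "carry_out", "payload": {
  "increments": [
    [0,0,0,0,0,0,0.2],
    [0,0,0,0,0,0,0.3],
    [0,0,0,0,0,0,0.45],
    [0,0,0,0,0,0,0.45],
    [0,0,0,0,0,0,0.45],
    [0,0,-0.03,0,0,0,0.45],
    [0,0,-0.1,0,0,0,0.45],
    [0,0,-0.2,0,0,0,0.5],
    [0,0,-0.3,0,0,0,0.6],
    [0,0,-0.4,0,0,0,0.7],
    [0,0,-0.49,0,0,0,0.75],
    [0,0,-0.49,0,0,0,0.75]
  ]
}}

```text
time_s: 18.9
position: [0.6283, 0.0925, 0.1825]
orientation: [3.031, 0.823, 0.011]
ft_force: [0.9, 0.1, -0.7]
finger_gap: 0.0639
```

```bash
python3 -c "
from h import *
f,W=wcloud('w8')
tops(f,W,.03,(.56,.75,.0,.3))
X,Y,Z=np.moveaxis(W,-1,0)
m=(Z>.0125)&(Z<.0185)&(cv2.cvtColor(f['image'],cv2.COLOR_BGR2HSV)[...,1]<70)&(X>.6)&(X<.69)&(Y>.06)&(Y<.145)
print('foot',m.sum(),cv2.minAreaRect((W[m][:,:2]*1000).astype(np.float32)))
step([.4513,.1107,.166],.1131)"
```

```text
comp [ 360   99   57   48 2082] zmax 0.0859 1108 ((633.5347290039062, 192.07937622070312), (23.180938720703125, 22.67721939086914), 29.989665985107422) ((633.6719360351562, 191.87774658203125), 11.8968505859375)
comp [305 199  13  66 837] zmax 0.0717 717 ((626.5927734375, 92.70719909667969), (9.217975616455078, 43.401451110839844), 29.96380043029785) ((625.5139770507812, 92.07881164550781), 21.953027725219727)
comp [    0   299   640   181 56913] zmax 0.2782 3202 ((621.5736083984375, 108.92127227783203), (118.56919860839844, 8.363814353942871), 29.683917999267578) ((623.5271606445312, 105.49398040771484), 59.28517532348633)
foot 2099 ((644.1802368164062, 102.88220977783203), (49.50510787963867, 43.89096450805664), 30.651180267333984)
t 18.95 p [0.6275 0.0924 0.1803] yaw 0.5303 gap 0.0641 F [-0.   0.6  0.3]
full step [-0.476 -0.35   0.045] [ 0.001 -0.005  0.531] rows>= 4.0 3.0
```

View pics/w8.png

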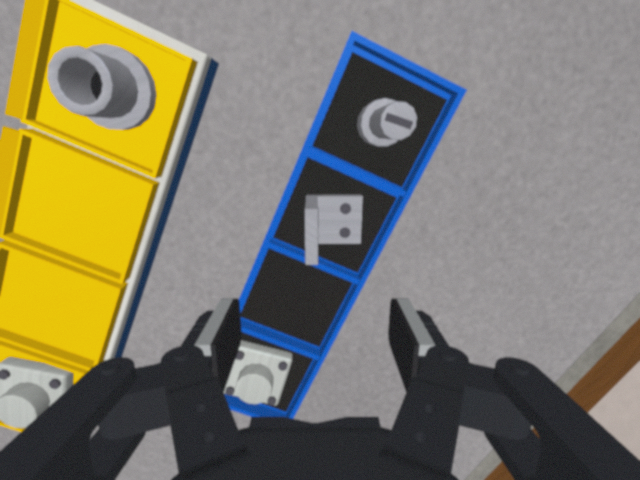

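The bracket stands upright with its foot centre at (0.6442, 0.1029), under 1 mm from the pocket middle. On to the bush.

Call:
{"api": "carry_out", "payload": {
  "increments": [
    [-0.015,-0.01,0,0,0,0.02,0.75],
    [-0.06,-0.045,0,0,0,0.07,0.75],
    [-0.12,-0.09,0,0,0,0.14,0.75],
    [-0.19,-0.14,0,0,0,0.22,0.75],
    [-0.26,-0.19,0,0,0,0.3,0.75],
    [-0.33,-0.24,0,0,0,0.38,0.8],
    [-0.39,-0.29,0,0,0,0.45,0.8],
    [-0.44,-0.325,0,0,0,0.5,0.8],
    [-0.47,-0.345,0,0,0,0.525,0.8],
    [-0.476,-0.35,0,0,0,0.531,0.8],
    [-0.476,-0.35,0,0,0,0.531,0.8],
    [-0.476,-0.35,0,0,0,0.531,0.8]
  ]
}}

```text
time_s: 20.15
position: [0.4508, 0.1106, 0.1775]
orientation: [-3.136, -0.178, -0.0]
ft_force: [-0.0, 0.5, 0.4]
finger_gap: 0.0684
```

```bash
python3 -c "
from h import *
f,W=wcloud('w9')
tops(f,W,.058,(.38,.56,.05,.18))
step([.4512,.1108,.059],.1131)"
```

```text
comp [ 287  210   58   63 2220] zmax 0.0895 1370 ((451.81524658203125, 112.43299865722656), (38.368995666503906, 38.117549896240234), 34.375633239746094) ((451.6815185546875, 112.27439880371094), 19.76463508605957)
comp [    0   300   640   180 56155] zmax 0.2731 3233 ((450.22509765625, 127.9695053100586), (121.2563247680664, 8.610233306884766), 6.378334999084473) ((450.65081787109375, 124.16133880615234), 60.62828826904297)
t 20.2 p [0.4508 0.1106 0.1774] yaw 0.1134 gap 0.0682 F [-1.1 -0.4 -0.1]
full step [ 0.001 -0.001  0.395] [-0. -0.  0.] rows>= 3.0 1.0
```

View pics/w9.png

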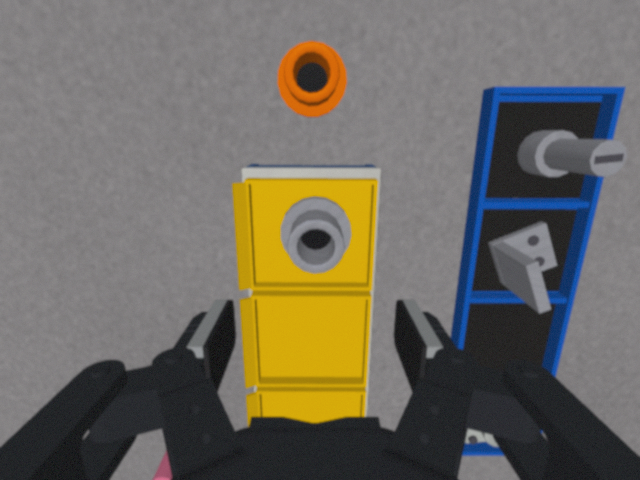

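The bush at (316,240) lies between the open fingers, and the orange look-alike is well clear at (312,80). Descending.

Call:
{"api": "carry_out", "payload": {
  "increments": [
    [0.002,-0.002,0.02,0,0,0,0.8],
    [0.002,-0.002,0.08,0,0,0,0.8],
    [0.002,-0.002,0.16,0,0,0,0.8],
    [0.002,-0.002,0.24,0,0,0,0.8],
    [0.002,-0.002,0.32,0,0,0,0.8],
    [0.002,-0.002,0.37,0,0,0,0.8],
    [0.002,-0.002,0.393,0,0,0,0.8],
    [0.002,-0.002,0.393,0,0,0,0.8],
    [0.002,-0.002,0.393,0,0,0,0.8]
  ]
}}

```text
time_s: 21.1
position: [0.4511, 0.1113, 0.0601]
orientation: [-3.136, -0.178, -0.001]
ft_force: [0.4, -0.5, 0.6]
finger_gap: 0.0685
```

```bash
python3 -c "
from h import *
step([.4512,.1113,.059],.1131)"
```

```text
t 21.1 p [0.4511 0.1113 0.0601] yaw 0.1132 gap 0.0685 F [ 0.4 -0.5  0.6]
full step [0.    0.    0.004] [-0.    -0.001  0.   ] rows>= 1.0 1.0
```

Call:
{"api": "carry_out", "payload": {
  "increments": [
    [0,0,0.003,0,0,0,0.65],
    [0,0,0.003,0,0,0,0.55],
    [0,0,0.003,0,0,0,0.48],
    [0,0,0.003,0,0,0,0.42],
    [0,0,0.003,0,0,0,0.3],
    [0,0,0.003,0,0,0,0],
    [0,0,0.003,0,0,0,0],
    [0,0,0.003,0,0,0,0],
    [0,0,0.003,0,0,0,0],
    [0,0,0.003,0,0,0,0]
  ]
}}

```text
time_s: 22.1
position: [0.4513, 0.1114, 0.0598]
orientation: [-3.136, -0.178, -0.003]
ft_force: [-0.6, 0.2, 8.2]
finger_gap: 0.0387
```

Call:
{"api": "carry_out", "payload": {
  "increments": [
    [0,0,-0.01,0,0,0,0],
    [0,0,-0.04,0,0,0,0],
    [0,0,-0.1,0,0,0,0],
    [0,0,-0.17,0,0,0,0],
    [0,0,-0.24,0,0,0,0],
    [0,0,-0.3,0,0,0,0],
    [0,0,-0.334,0,0,0,0],
    [0,0,-0.334,0,0,0,0]
  ]
}}

```text
time_s: 22.9
position: [0.4513, 0.1114, 0.1603]
orientation: [-3.136, -0.178, -0.003]
ft_force: [-0.4, -0.3, -2.7]
finger_gap: 0.0389
```

```bash
python3 -c "
from h import *
step([.6539,.0128,.166],.1131)
f,W=wcloud('w10')"
```

```text
t 22.9 p [0.4513 0.1114 0.1603] yaw 0.1133 gap 0.0389 F [-0.4 -0.3 -2.7]
full step [ 0.634  0.403 -0.018] [-0.    -0.003  0.   ] rows>= 5.0 1.0
```

View pics/w10.png

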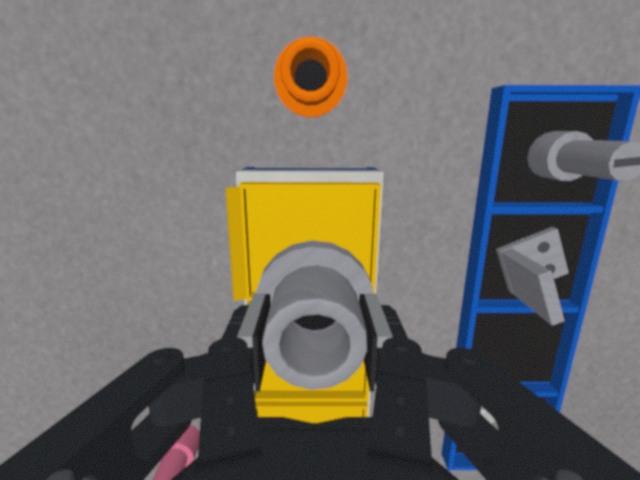

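Call:
{"api": "carry_out", "payload": {
  "increments": [
    [0.015,0.01,0,0,0,0,0],
    [0.06,0.04,0,0,0,0,0],
    [0.13,0.083,0,0,0,0,0],
    [0.21,0.134,0,0,0,0,0],
    [0.29,0.185,0,0,0,0,0],
    [0.37,0.236,0,0,0,0,0],
    [0.45,0.287,0,0,0,0,0],
    [0.53,0.338,0,0,0,0,0],
    [0.59,0.377,0,0,0,0,0],
    [0.625,0.399,0,0,0,0,0],
    [0.634,0.403,0,0,0,0,0],
    [0.634,0.403,0,0,0,0,0]
  ]
}}

```text
time_s: 24.15
position: [0.6535, 0.0119, 0.1577]
orientation: [-3.136, -0.177, 0.003]
ft_force: [0.9, 0.7, -2.5]
finger_gap: 0.0389
```

```bash
python3 -c "
from h import *
f=dict(np.load('w10.npz')); W=cloud(f); X,Y,Z=np.moveaxis(W,-1,0)
m=np.zeros(Z.shape,bool); m[300:395,262:370]=1
m&=(Z>.180)&(Z<.196)
q=W[m]; c,r=cv2.minEnclosingCircle((q[:,:2]*1000).astype(np.float32)); print(m.sum(),c,r,np.percentile(q[:,2],[5,50,95]))
step([.6539,.0128,.037],.1131)"
```

```text
5973 (451.72955322265625, 112.01493072509766) 23.28379249572754 [0.18187863 0.1885837  0.18990768]
t 24.15 p [0.6535 0.0119 0.1577] yaw 0.1126 gap 0.0389 F [ 0.9  0.7 -2.5]
full step [ 0.002 -0.003  0.402] [-0.     0.002 -0.001] rows>= 3.0 1.0
```

Call:
{"api": "carry_out", "payload": {
  "increments": [
    [0.002,-0.003,0.02,0,0,0,0],
    [0.002,-0.003,0.08,0,0,0,0],
    [0.002,-0.003,0.16,0,0,0,0],
    [0.002,-0.003,0.24,0,0,0,0],
    [0.002,-0.003,0.32,0,0,0,0],
    [0.002,-0.003,0.38,0,0,0,0],
    [0.002,-0.003,0.402,0,0,0,0],
    [0.002,-0.003,0.402,0,0,0,0],
    [0.002,-0.003,0.402,0,0,0,0]
  ]
}}

```text
time_s: 25.05
position: [0.6541, 0.0138, 0.0393]
orientation: [-3.136, -0.178, -0.002]
ft_force: [-0.1, 0.4, -3.6]
finger_gap: 0.0389
```

```bash
python3 -c "
from h import *
step([.6539,.0126,.0260],.1131)
f,W=wcloud('w11')"
```

```text
t 25.05 p [0.6541 0.0138 0.0393] yaw 0.1136 gap 0.0389 F [-0.1  0.4 -3.6]
full step [-0.001  0.004  0.044] [-0.    -0.001  0.001] rows>= 1.0 1.0
```

View pics/w11.png

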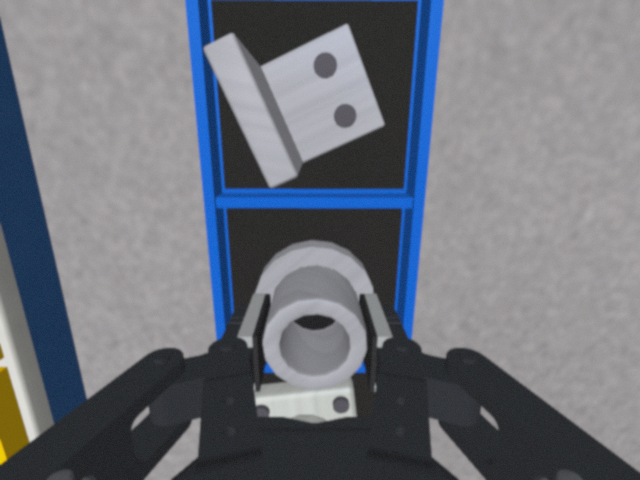

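The bush at (315,300) is centred over the third pocket, with the bracket and cover clear. Lowering slowly.

Call:
{"api": "carry_out", "payload": {
  "increments": [
    [-0.001,0.003,0.012,0,0,0,0],
    [-0.001,0.003,0.024,0,0,0,0],
    [-0.001,0.003,0.033,0,0,0,0],
    [-0.001,0.003,0.039,0,0,0,0],
    [-0.001,0.003,0.042,0,0,0,0],
    [-0.001,0.003,0.042,0,0,0,0],
    [-0.001,0.003,0.042,0,0,0,0]
  ]
}}

```text
time_s: 25.8
position: [0.6536, 0.0127, 0.0258]
orientation: [-3.136, -0.178, 0.0]
ft_force: [-0.3, -0.3, -3.6]
finger_gap: 0.0388
```

Call:
{"api": "carry_out", "payload": {
  "increments": [
    [0,0,0.001,0,0,0,0],
    [0,0,0.002,0,0,0,0],
    [0,0,0.002,0,0,0,0],
    [0,0,0.002,0,0,0,0]
  ]
}}

```text
time_s: 26.2
position: [0.6536, 0.0126, 0.0252]
orientation: [-3.137, -0.178, 0.0]
ft_force: [-0.3, 0.2, -3.6]
finger_gap: 0.0385
```

Call:
{"api": "carry_out", "payload": {
  "increments": [
    [0,0,0.001,0,0,0,0],
    [0,0,0.002,0,0,0,0],
    [0,0,0.002,0,0,0,0],
    [0,0,0.002,0,0,0,0]
  ]
}}

```text
time_s: 26.6
position: [0.6536, 0.0127, 0.0249]
orientation: [-3.136, -0.178, -0.0]
ft_force: [-2.2, 0.6, 2.6]
finger_gap: 0.0387
```

Call:
{"api": "carry_out", "payload": {
  "increments": [
    [0,0,0.001,0,0,0,0],
    [0,0,0.001,0,0,0,0],
    [0,0,0.001,0,0,0,0]
  ]
}}

```text
time_s: 26.9
position: [0.6536, 0.0127, 0.0249]
orientation: [-3.136, -0.178, -0.001]
ft_force: [-3.1, -0.8, 3.8]
finger_gap: 0.039
```

Seated. Releasing and retreating.

Call:
{"api": "carry_out", "payload": {
  "increments": [
    [0,0,0,0,0,0,0.5],
    [0,0,0,0,0,0,0.6],
    [0,0,0,0,0,0,0.7],
    [0,0,0,0,0,0,0.7],
    [0,0,0,0,0,0,0.7],
    [0,0,-0.03,0,0,0,0.7],
    [0,0,-0.1,0,0,0,0.7],
    [0,0,-0.2,0,0,0,0.7],
    [0,0,-0.3,0,0,0,0.7],
    [0,0,-0.4,0,0,0,0.7],
    [0,0,-0.5,0,0,0,0.7],
    [0,0,-0.5,0,0,0,0.7]
  ]
}}

```text
time_s: 28.1
position: [0.6557, 0.0127, 0.1798]
orientation: [3.136, 0.178, 0.012]
ft_force: [0.1, 0.3, -0.0]
finger_gap: 0.0597
```

```bash
python3 -c "
from h import *
f,W=wcloud('w12')
tops(f,W,.027,(.56,.75,-.15,.3))
step([.42,-.2,.22],.1131)"
```

```text
comp [295   0  32   8 181] zmax 0.0358 102 ((635.1766967773438, 175.52505493164062), (19.09160804748535, 3.314682722091675), 6.522932052612305) ((634.988525390625, 177.17169189453125), 9.545904159545898)
comp [ 264   89   41   68 1138] zmax 0.072 1016 ((626.8314819335938, 92.38621520996094), (10.049802780151367, 44.026615142822266), 30.39265251159668) ((626.4552612304688, 92.05768585205078), 22.175006866455078)
comp [ 286  203   50   54 1614] zmax 0.0548 1098 ((653.9494018554688, 13.069388389587402), (38.90742111206055, 38.85260772705078), 81.60214233398438) ((654.0149536132812, 12.992758750915527), 19.871976852416992)
comp [    0   298   640   182 56594] zmax 0.2755 3134 ((655.69384765625, 30.328567504882812), (118.8612289428711, 8.845890045166016), 5.857755184173584) ((656.1298828125, 26.078800201416016), 59.430904388427734)
comp [ 287  300   40   42 1295] zmax 0.0418 1100 ((659.9013061523438, -75.10223388671875), (34.90769958496094, 34.74723815917969), 41.19427490234375) ((659.8922729492188, -75.47278594970703), 17.953371047973633)
t 28.15 p [0.6549 0.0127 0.1773] yaw 0.1133 gap 0.0597 F [ 0.9 -0.3  0.6]
full step [-0.857  0.616 -0.146] [ 0.    -0.006  0.   ] rows>= 7.0 1.0
```

View pics/w12.png

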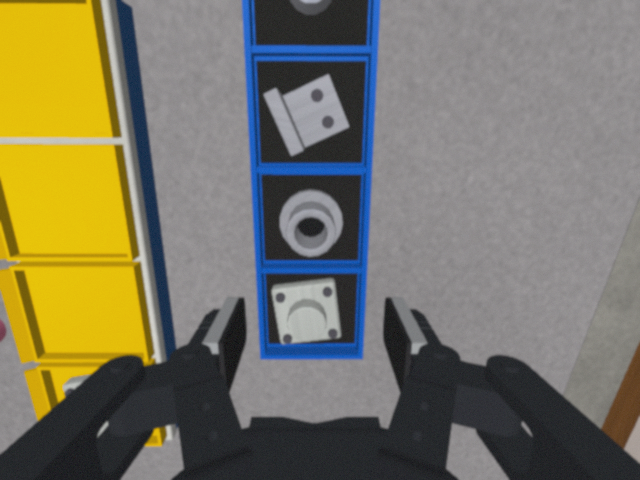

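The bush is centred at (0.6540, 0.0130) against the pocket middle (0.6539, 0.0130). Backing the arm away for a final overview.

Call:
{"api": "carry_out", "payload": {
  "increments": [
    [-0.02,0.015,-0.03,0,0,0,0.7],
    [-0.09,0.07,-0.08,0,0,0,0.7],
    [-0.18,0.13,-0.14,0,0,0,0.7],
    [-0.28,0.2,-0.146,0,0,0,0.7],
    [-0.38,0.27,-0.146,0,0,0,0.7],
    [-0.48,0.35,-0.146,0,0,0,0.7],
    [-0.58,0.42,-0.146,0,0,0,0.7],
    [-0.68,0.49,-0.146,0,0,0,0.7],
    [-0.77,0.56,-0.146,0,0,0,0.7],
    [-0.83,0.6,-0.146,0,0,0,0.7],
    [-0.857,0.616,-0.146,0,0,0,0.7],
    [-0.857,0.616,-0.146,0,0,0,0.7]
  ]
}}

```text
time_s: 29.35
position: [0.418, -0.2004, 0.218]
orientation: [-3.136, -0.175, 0.001]
ft_force: [0.7, 0.1, 0.7]
finger_gap: 0.0597
```

Call:
{"api": "carry_out", "payload": {
  "increments": [
    [-0.05,0.05,0,0,0,0,0.7],
    [-0.12,0.15,0,0,0,0,0.7],
    [-0.2,0.25,0,0,0,0,0.7],
    [-0.27,0.35,0,0,0,0,0.7],
    [-0.33,0.45,0,0,0,0,0.7],
    [-0.36,0.52,0,0,0,0,0.7],
    [-0.36,0.55,0,0,0,0,0.7],
    [-0.36,0.55,0,0,0,0,0.7],
    [-0.36,0.55,0,0,0,0,0.7]
  ]
}}

```text
time_s: 30.25
position: [0.3311, -0.3752, 0.2177]
orientation: [-3.135, -0.179, 0.001]
ft_force: [-0.9, -0.2, 0.5]
finger_gap: 0.0596
```

```bash
python3 -c "
from h import *
from rig import grab_frame
for n in ['top','side']:
    f=dict(grab_frame(n)); cv2.imwrite('pics/%s2.png'%n,f['image'])
    if n=='top': tops(f,cloud(f),.027,(.56,.75,-.15,.3))"
```

```text
comp [304 123  30  34 629] zmax 0.0551 373 ((652.2753295898438, 11.336973190307617), (38.531436920166016, 38.59634017944336), 58.3634033203125) ((652.1202392578125, 11.319673538208008), 19.964656829833984)
comp [370 124  27  28 576] zmax 0.0425 476 ((658.0335693359375, -76.68408203125), (34.523624420166016, 34.66301727294922), 45.35710525512695) ((658.4190063476562, -76.88720703125), 17.863269805908203)
comp [167 134  34  34 758] zmax 0.0862 273 ((632.1765747070312, 190.19143676757812), (22.49671745300293, 22.95496368408203), 79.51860809326172) ((632.046875, 190.56195068359375), 12.233957290649414)
comp [240 142  36  30 553] zmax 0.0721 263 ((625.3041381835938, 90.93391418457031), (10.36318588256836, 43.89371109008789), 29.847352981567383) ((626.0810546875, 91.33894348144531), 22.160961151123047)
```

View pics/top2.png

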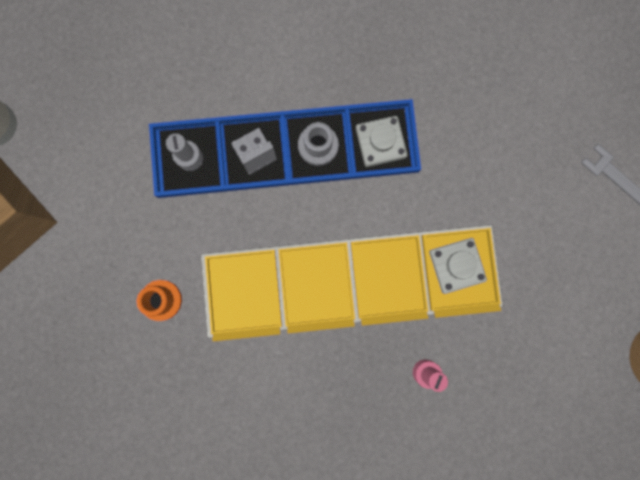

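View pics/side2.png

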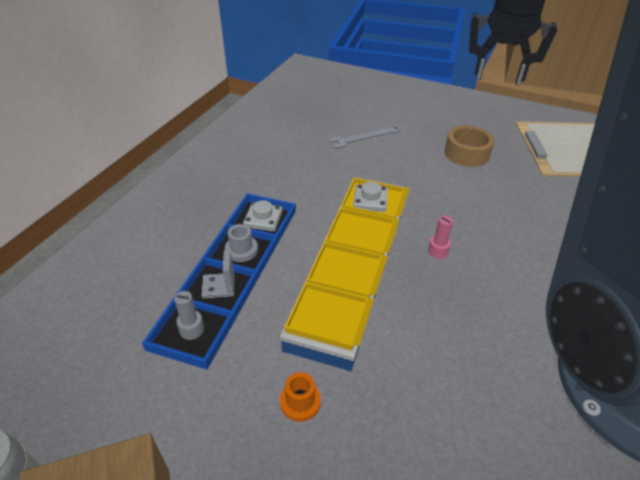

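The top view shows the tray holding, left to right, shaft (185,155), bracket (255,150), bush (318,143) and the original cover (382,140). All of them stand upright. The rack cover (460,265) and both look-alikes haven't moved, and the arm is clear. Handing the job in.

```bash
python3 -c "
from rig import robot
print(robot.job_done())"
```

```text
the job is handed in; nothing more can be done
None
```

The kit is complete and handed in at about 30 s of the 96 s allowed. From left to right the tray now holds shaft, bracket, bush and the cover that was already there, so the three added parts are in the reverse of their rack order (bush, bracket, shaft).

- **Position:** The last wrist-camera checks put each added part within about 1 mm of its pocket middle. The top camera reads about 2 mm lower in x and y for all three, which is within its stated calibration accuracy.
- **Upright and undisturbed:** The final top and side pictures show all parts standing upright. The rack's cover, the tray's cover and the orange and pink look-alikes had not moved.
- **Forces:** The readings at the end of each move peaked at about 8 N, while the fingers closed on the bush. Each part was lowered in small steps until light contact, then released.

No check failed.

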